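Lock the swivel work rest with its drop pin

ROBOT

A 7-joint arm with a two-finger parallel gripper is mounted at the origin on the work surface. World frame = base frame: x ahead of the robot, y to its left, z up, the work surface at z = 0. Lengths are in m, angles in rad, forces in N, time in s.
With the tool pointing down it reaches from about 0.425 to 0.95 m from the base axis. Payload 4.7 kg.
Tool frame: the origin (TCP) lies midway between the tips of the shut fingers; the grasp point (between the pads) lies 19 mm behind it; z points along the fingers, y is the line along which they close (so a half turn about z gives the same grasp; the last joint's range is limited). The gripper opens to 85 mm and grips with 20 to 120 N. Pads are 22 mm wide; open, the fingers measure 114 mm over their backs; the gripper's body (76 mm by 85 mm) begins 54 mm behind the grasp point. The pads swing forward as they close: fully open they stand 13 mm farther back than shut.
Start: joints at [-1.186, 0.469, -0.049, 1.532, 0.024, 1.141, -0.082], TCP at [0.271, 0.618, 0.211] pointing down, gripper open.
Joint ranges: [-2.59, 2.59], [-0.33, 1.99], [-1.39, 1.29], [0.1, 2.45], [-1.04, 4.18], [0.21, 1.99], [-2.66, 2.66]. Speed limits (rad/s): [2.57, 2.57, 3.14, 3.14, 3.14, 3.14, 3.14].

INTERFACE

Orientations are given as [roll, pitch, yaw] about the fixed x, y, z axes, in that order (R = Rz(yaw) Ry(pitch) Rx(roll)).
In Python, from cell import r gives the robot as it stands.
- The arm moves only by the tool move_arm, never from a script. Its argument "rows" is a list of rows, each an object with "offset": the shift along the tool's x, y, z in mm, a list of three; "twist": the turn, a rotation vector about the tool's x, y, z in degrees, a list of three; "jaw": the finger opening in mm, from 0 to 85.4. A call has 1 to 5 rows; each row is the pose to reach, as a shift and turn from the pose commanded when the call began, along the tool's axes at that moment; what a row does not reach only later rows make up. A row lasts 1/10 s, in which the tool goes at most 50 mm and 8.59 degrees, less where a joint would pass 70% of its speed; a pose out of reach is approached as far as the arm can. A call with a gripper value outside its range is refused whole. The fingers move at their own pace and stop on an object; the grip force is fixed at half the most. Time passes only in rows, so rows that repeat a pose let the fingers close. It gives the time, the measured TCP pose, the force, the opening and the grip force at its end, in the units of the state.
- r.sense(): the state, without advancing time (a new reading comes with each control period).
- r.grab_frame(name): name is "scene" or "side" or "wrist"; returns a dict with "pixels" (400x640x3 uint8, red, green, blue), "fx", "fy", "cx", "cy" (pixels), "view" (4x4, takes a point from world to camera coordinates); the wrist camera has in their place "mount" (4x4, takes a point from camera to tool coordinates, whose origin is the TCP and whose axes are the flange's). Camera axes: x right, y up, looking along -z (the intrinsics and any distortion apply to the point x, -y, -z); pixel columns grow to the right and rows downward; lengths in m; the calibration is good to about 2 mm. A picture is of the moment at which its call begins: read the wrist's pose just before it. There is no depth.
- r.close_job(): hands the job in; it is judged then, once.
The state is a dict: "time": time; "qpos": joint angles; "joint_velocities": joint speeds; "joint_efforts": joint torques, N m; "ee_pos": TCP position; "ee_rot": TCP orientation; "wrist_force": force on the tool from outside, world axes, zero at the start; "moment": the same for the moment, N m; "grip_width": finger opening in m; "gripper_force": force on a finger pad.
Only numpy, scipy, OpenCV 4.12 (cv2) and the standard library are available. Lean on these libraries where they do the work, as an engineer would, in place of code of your own. Each camera call takes 0.05 s, during which the arm holds its last target. There are 200 camera calls.

TASK

Lock the swivel work rest on the craft bench: take the steel drop pin out of its wooden block and put it down through the hole in the swing arm. Then work the arm round until the pin also finds the hole in the plate hidden underneath (near the black index lines but not exactly there: feel for it), push the pin fully home so that its collar sits flat on the arm, and let go. Leave the screwdriver, the jar and the mug as they are.

Things in the scene. Friction and masses are not known exactly. Their poses are not given: they have to be found in the camera images.
- pin: Loose steel drop pin, 108 mm long, 0.2 kg, standing upright in the wooden block. From the bottom: round shank 14 mm across and 60 mm long, its lowest 9 mm tapering to 10 mm across at the tip; round collar 32 mm across and 6 mm thick; above it a square-sided grip 20 x 20 mm and 42 mm tall. Origin at the tip on the axis, z up the pin, x and y square to the flats of the grip.
- pin_collar (a point): Centre of the underside of the pin's collar, 60 mm up from the tip; the face that comes to rest on the arm.
- pin_grip (a point): Centre of the pin's square grip, 87 mm up from the tip, the place to hold it.
- pin_block: Fixed dark wooden block 80 x 80 x 75 mm with an upright bore 16.5 mm across through its middle, where the pin is parked, collar on the block's top. Origin at the centre of its underside.
- work_base: Fixed grey iron frame of the work rest, 212 mm wide (y), 69 mm high, from 165 mm in front (-x) of its origin to 35 mm behind. Origin on the arm's upright pivot axis at bench level.
- index_mark (a point): Nominal lock point on the fixed frame: 110 mm from the pivot towards the black line on the front bar, 67 mm above the bench, on top of the 12 mm steel lock plate lying in the hollow frame. The plate's only hole, 16.5 mm across, is 110 mm from the pivot but up to 0.11 rad (12 mm of arc) to either side of this point; the arm hides it. Here is the arm's hole at joint 0.
- swing_arm (a joint): Angle of the swing arm about the upright pivot (rad, stops at +-0.45, counter-clockwise from above positive). 0 when the black line on the arm's front edge meets the black line on the frame's front bar. It turns with light friction and stays where it is left; it starts swung out to 0.27 to 0.36.
- rest_hole (a point): Centre of the mouth (upper edge) of the 16 mm through hole in the swing arm, 110 mm from the pivot, 81 mm above the bench. The arm here is a flat steel plate 10 mm thick, 150 mm wide; the lock plate's top is 14 mm below this point and its underside 26 mm below. z up, x from the hole towards the pivot.
- rest_pivot (a point): Point on the pivot axis at the level of the arm's top, 81 mm above the bench. A round hub of 48 mm across stands 32 mm above it; a round wooden work board of 156 mm across is carried on the far side, centred 120 mm beyond the pivot.
- screwdriver: Bystander: screwdriver with a yellow handle, 200 mm long, lying on the bench.
- jar: Bystander: glass jar, 64 mm across and 85 mm tall, origin at the centre of its foot.
- mug: Bystander: white mug, 76 mm across and 90 mm tall, origin at the centre of its foot.
Not all that is in view belongs to the job. Of the things shaped like the pin, the steel one is meant.

How it is judged:
At the end, for the whole second after the job is handed in: The pin stands upright (within 0.1 rad) through the arm's hole and the lock plate's hole below it, its tip under 35 mm above the bench, its collar centred within 4 mm of the arm's hole and resting on the arm within 3 mm; pin and arm are at rest (horizontal distance between pin_collar and rest_hole below 0.004 m and z of pin_collar in the frame of rest_hole between -0.003 and 0.003 m and height (world z) of pin below 0.035 m and angle between pin's own z axis and vertical below 0.1 rad and linear speed of pin below 0.02 m/s and velocity of joint swing_arm between -0.05 and 0.05 rad/s); the robot touches nothing.
It fails at once if the screwdriver is moved more than 30 mm (distance of screwdriver from where it was at the start of the episode above 0.03 m).
It fails at once if the jar is moved more than 30 mm or tipped over (distance of jar from where it was at the start of the episode above 0.03 m or angle between jar's own z axis and vertical above 0.5 rad).
It fails at once if the mug is moved more than 30 mm or tipped over (distance of mug from where it was at the start of the episode above 0.03 m or angle between mug's own z axis and vertical above 0.5 rad).
It also fails if it takes over 54 s, if anything falls off the work surface, if the arm or the gripper's body presses on something with over 40 N, if the wrist force passes 120 N, or if a joint passes its speed limit or range.

## Working session

There is one attempt and no reset: what is moved stays moved. The work goes in short steps, Python scripts to look and compute and a tool call to move; the robot and the scene stay as the last step left them, time stands still between calls to the robot, and variables do not carry over. Pictures are saved under pics/ and viewed, at most 10 in all, crops included, and the job is handed in when it is done.

Besides the shell and the picture viewer there is one more tool, called as name(argument=value, ...) on one line, values as JSON. move_arm: Moves the arm, as the interface text tells. Its arguments: {"type":"object","properties":{"rows":{"type":"array","items":{"type":"object","properties":{"offset":{"type":"array","items":{"type":"number"}},"twist":{"type":"array","items":{"type":"number"}},"jaw":{"type":"number"}}}}},"required":["rows"]}

```bash
ls; mkdir -p pics; cat > h.py <<'E'
from cell import r
import numpy as np, cv2
from scipy.spatial.transform import Rotation as R
def grab(n,fn=None):
    s=r.sense(); f=r.grab_frame(n)
    if fn: cv2.imwrite('pics/'+fn,f['pixels'][:,:,::-1])
    if n=='wrist':
        T=np.eye(4); T[:3,:3]=R.from_euler('xyz',s['ee_rot']).as_matrix() if len(s['ee_rot'])==3 else None; T[:3,3]=s['ee_pos']
        f['view']=np.linalg.inv(T@np.array(f['mount']))
    return f
def proj(f,p):
    c=(np.array(f['view'])@np.append(p,1))[:3]; return np.array([f['fx']*c[0]/-c[2]+f['cx'], f['fy']*-c[1]/-c[2]+f['cy']])
def atz(f,u,v,z):
    V=np.linalg.inv(np.array(f['view'])); d=V[:3,:3]@np.array([(u-f['cx'])/f['fx'],-(v-f['cy'])/f['fy'],-1]); o=V[:3,3]
    return o+d*(z-o[2])/d[2]
E
python3 - <<'E'
from h import *
print(r.sense())
for n in('scene','side','wrist'):
    f=grab(n,n+'0.png'); print(n,[k for k in f],f['fx'],np.linalg.inv(f['view'])[:3,3].round(3), f.get('distortion'))
a=[cv2.imread(f'pics/{n}0.png') for n in('scene','side','wrist')]
E
```

```text
pics
{'time': 0.0, 'qpos': array([-1.18593532,  0.46944578, -0.04860278,  1.53369423,  0.02411165,
        1.14102242, -0.08230764]), 'joint_velocities': array([ 0.00032967,  0.00131279, -0.00039079, -0.0002862 , -0.00035558,
       -0.00038011, -0.00059917]), 'joint_efforts': array([-8.22133024e-04, -5.10312903e+01, -4.71652555e-02, -2.37707090e+01,
        1.05966552e-02,  7.50968320e-03,  7.98921633e-06]), 'ee_pos': array([0.27112432, 0.61746501, 0.21005845]), 'ee_rot': array([-3.13961072e+00,  8.11988662e-05,  2.72786759e+00]), 'wrist_force': array([-0.58318146, -0.38357627, -0.26910164]), 'moment': array([ 0.03564241,  0.00091665, -0.03720322]), 'gripper_force': 0.0, 'grip_width': 0.08580184057858528}
scene ['pixels', 'fx', 'fy', 'cx', 'cy', 'view'] 383.9554021021338 [0.906 0.295 0.924] None
side ['pixels', 'fx', 'fy', 'cx', 'cy', 'view'] 491.20443766514853 [ 0.231 -0.926  0.853] None
wrist ['pixels', 'fx', 'fy', 'cx', 'cy', 'mount', 'view'] 307.06264576119133 [0.196 0.65  0.373] None
```

View pics/scene0.png

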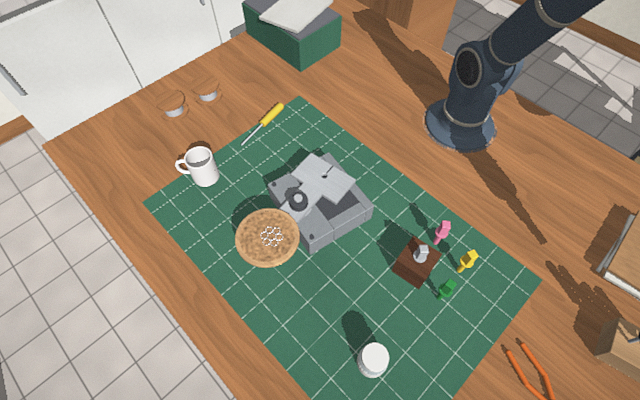

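View pics/side0.png

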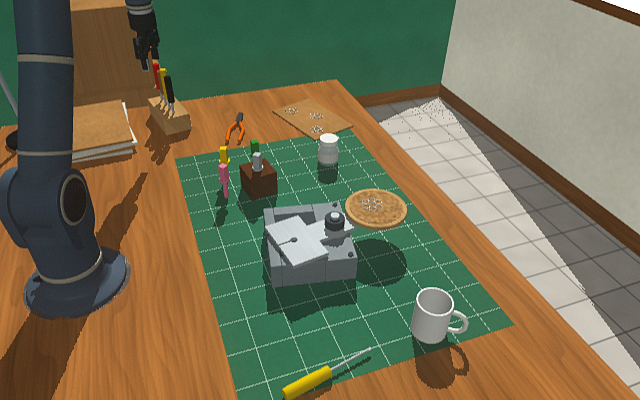

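Candidates shaped like the pin (scene): steel/grey in the wooden block (420,252), pink (443,231), yellow (468,261), green (447,289). I choose the steel one in the block and check it in a crop. In the side view the block is at (257,178), the arm hole at about (293,240) and the hub at (335,220).

```bash
python3 - <<'E'
import cv2,numpy as np
a=cv2.imread('pics/scene0.png');b=cv2.imread('pics/side0.png')
def c(i,x,y,w,h,s): return cv2.resize(i[y:y+h,x:x+w],None,fx=s,fy=s,interpolation=cv2.INTER_CUBIC)
L=np.vstack([c(a,380,215,100,75,4),c(b,210,130,100,75,4)])
Rr=np.vstack([c(a,260,145,120,90,400/120)[:300],c(b,255,195,110,82,400/110)[:298]])
Rr=cv2.resize(Rr,(400,600)); cv2.imwrite('pics/crop1.png',np.hstack([L,Rr]))
E
```

```text
(no output)
```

View pics/crop1.png

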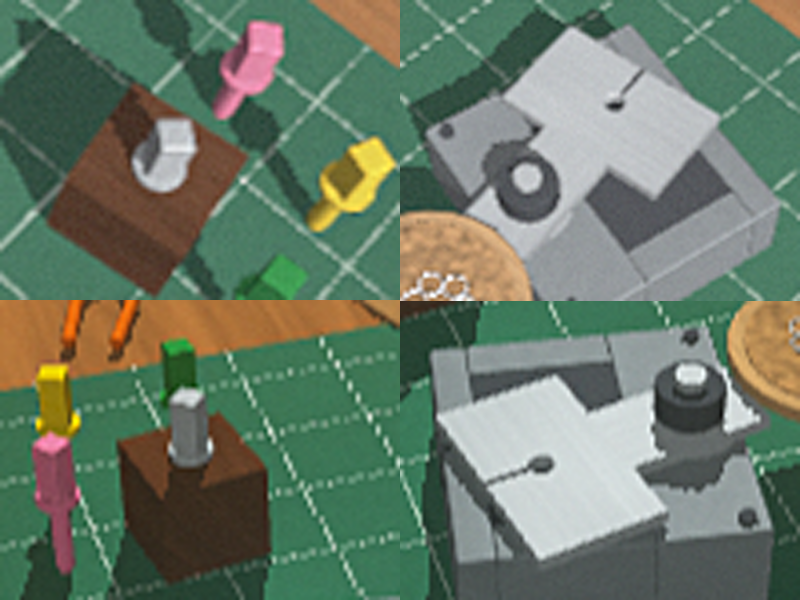

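Steel pin confirmed in the block, with the slotted arm hole at side pixel (294,240). Now for positions.

```bash
python3 - <<'E'
from h import *
s=grab('scene');d=grab('side')
def tri(a,b):
    A=[];B=[]
    for f,(u,v) in((s,a),(d,b)):
        V=np.linalg.inv(f['view']);o=V[:3,3];k=V[:3,:3]@np.array([(u-f['cx'])/f['fx'],-(v-f['cy'])/f['fy'],-1]);k/=np.linalg.norm(k)
        P=np.eye(3)-np.outer(k,k);A.append(P);B.append(P@o)
    return np.linalg.lstsq(np.vstack(A),np.hstack(B),rcond=None)[0].round(4)
for n,a,b,z in[('piptop',(424.2,249),(256.8,154.3),.123),('collar',(420,255),(257.5,168),.08),('hole',(324.5,175.9),(294,240.1),.081),('cap',(298.1,199),(334.8,216.2),.113)]:
    print(n,tri(a,b),atz(s,*a,z).round(4),atz(d,*b,z).round(4))
print('mark',atz(d,281.7,254.7,.069).round(4))
for q in[(137,85),(247,157),(63,178)]: print('blk',atz(s,380+q[0]/4,215+q[1]/4,.075).round(4))
for q in[(118,445),(220,412),(268,465)]: print('blkside',atz(d,210+q[0]/4,130+(q[1]-300)/4,.075).round(4))
# frame corners, top
for q in[(778,212),(630,30),(428,130)]: print('frame',atz(s,260+(q[0]-400)/3.333,145+q[1]/3.333,.069).round(4))
for q in[(692,327),(433,355),(455,565)]: print('frameside',atz(d,255+(q[0]-400)/3.636,195+(q[1]-300)/3.636,.069).round(4))
print(r.sense()['ee_pos'],d['view'][:2])
E
```

```text
piptop [0.4892 0.2062 0.1224] [0.4909 0.2057 0.123 ] [0.4881 0.2067 0.123 ]
collar [0.4872 0.2037 0.0795] [0.488  0.2036 0.08  ] [0.4866 0.2035 0.08  ]
hole [ 0.4899 -0.1156  0.0798] [ 0.4915 -0.1153  0.081 ] [ 0.4887 -0.1162  0.081 ]
cap [ 0.5993 -0.0974  0.1082] [ 0.6026 -0.0958  0.113 ] [ 0.5956 -0.1019  0.113 ]
mark [ 0.4507 -0.1413  0.069 ]
blk [0.4566 0.1624 0.075 ]
blk [0.4468 0.2379 0.075 ]
blk [0.5357 0.1702 0.075 ]
blkside [0.4425 0.2359 0.075 ]
blkside [0.5223 0.2541 0.075 ]
blkside [0.5356 0.1774 0.075 ]
frame [0.4669 0.0389 0.069 ]
frame [ 0.4244 -0.1654  0.069 ]
frame [ 0.6113 -0.2067  0.069 ]
frameside [ 0.6397 -0.0011  0.069 ]
frameside [0.4565 0.0288 0.069 ]
frameside [ 0.4142 -0.1729  0.069 ]
[0.2712638  0.61779765 0.21064188] [[ 0.93751363 -0.34756615  0.01630824 -0.55246691]
 [ 0.20397912  0.58696907  0.78349208 -0.17198781]]
```

move_arm(rows=[{"offset": [-182, -146, 0], "twist": [0, 0, -15], "jaw": 60}, {"offset": [-182, -146, 0], "twist": [0, 0, -15], "jaw": 60}, {"offset": [-182, -146, 0], "twist": [0, 0, -15], "jaw": 60}, {"offset": [-182, -146, 0], "twist": [0, 0, -15], "jaw": 60}, {"offset": [-182, -146, 0], "twist": [0, 0, -15], "jaw": 60}])

```text
time: 0.75
ee_pos: [0.3814, 0.4072, 0.2112]
ee_rot: [-3.14, 0.001, 2.986]
wrist_force: [-0.0, -0.1, 1.0]
grip_width: 0.0599
gripper_force: 0.0
```

```bash
cat > to.py <<'E'
import sys
from h import *
# to.py x y z [yaw deg]: offset in tool axes
s=r.sense();M=R.from_euler('xyz',s['ee_rot']).as_matrix()
p=np.array([float(a) for a in sys.argv[1:4]])
print('pos',s['ee_pos'].round(4),'rot',np.degrees(s['ee_rot']).round(2),'t',s['time'],'off mm',(M.T@(p-s['ee_pos'])*1000).round(1))
print('F',s['wrist_force'].round(1),'w',round(s['grip_width'],4))
E
python3 to.py .488 .2045 .21
python3 - <<'E'
from h import *
s=grab('scene')
for n,u,v in(('pink',446,224),('yellow',471,254),('green',449,283)): print(n,atz(s,u,v,.108).round(3), atz(s,u,v,.09).round(3))
E
```

```text
pos [0.3814 0.4072 0.2112] rot [-1.7993e+02  5.0000e-02  1.7107e+02] t 0.75 off mm [-136.8 -183.7    1.5]
F [-0.  -0.1  1. ] w 0.0599
pink [0.394 0.2   0.108] [0.383 0.198 0.09 ]
yellow [0.416 0.286 0.108] [0.405 0.286 0.09 ]
green [0.509 0.293 0.108] [0.5   0.292 0.09 ]
```

move_arm(rows=[{"offset": [-137, -184, 2], "twist": [0, 0, -15], "jaw": 60}, {"offset": [-137, -184, 2], "twist": [0, 0, -15], "jaw": 60}, {"offset": [-137, -184, 2], "twist": [0, 0, -15], "jaw": 60}, {"offset": [-137, -184, 2], "twist": [0, 0, -15], "jaw": 60}, {"offset": [-137, -184, 2], "twist": [0, 0, -15], "jaw": 60}])

```text
time: 1.3
ee_pos: [0.4884, 0.2047, 0.2092]
ee_rot: [-3.141, 0.001, -3.036]
wrist_force: [0.4, -0.1, -0.3]
grip_width: 0.06
gripper_force: 0.0
```

```bash
python3 to.py .488 .2045 .085
python3 - <<'E'
from h import *
f=grab('wrist','w1.png')
for p in[(.488,.2045,.123),(.488,.2045,.081)]: print(proj(f,p).round(1))
E
```

```text
pos [0.4884 0.2047 0.2092] rot [-1.7994e+02  4.0000e-02 -1.7394e+02] t 1.3 off mm [ 5.000e-01 -1.000e-01  1.242e+02]
F [ 0.4 -0.1 -0.3] w 0.06
[317.  196.1]
[317.  182.7]
```

View pics/w1.png

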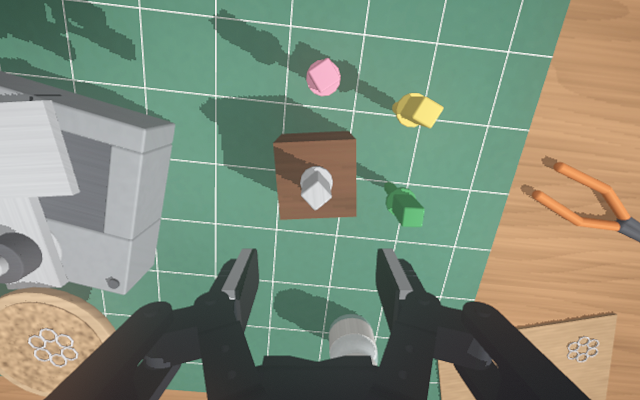

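The wrist view shows the pin at (317,190), where predicted, but its grip is turned roughly 40° against the block. I'll zoom in.

```bash
python3 - <<'E'
import cv2
a=cv2.imread('pics/w1.png'); cv2.imwrite('pics/c2.png',cv2.resize(a[155:225,282:352],None,fx=8,fy=8,interpolation=cv2.INTER_CUBIC))
E
```

```text
(no output)
```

View pics/c2.png

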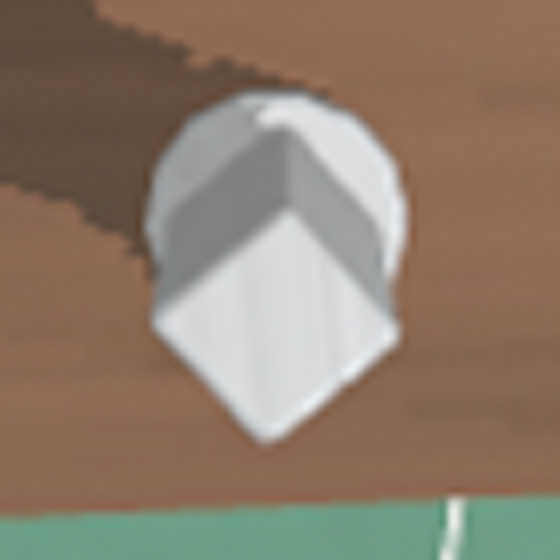

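Top-face corners in the crop: (290,212), (398,330), (268,442), (155,323).

```bash
python3 - <<'E'
from h import *
f=grab('wrist')
P=np.array([atz(f,282+(x+.5)/8-.5,155+(y+.5)/8-.5,.123) for x,y in[(290,212),(398,330),(268,442),(155,323)]])
print(P.mean(0).round(4))
for i in range(4):
    d=P[(i+1)%4]-P[i]; print(np.linalg.norm(d).round(4),np.degrees(np.arctan2(d[1],d[0])).round(1))
E
```

```text
[0.4902 0.1985 0.123 ]
0.0174 47.2
0.0189 -41.7
0.0181 -132.8
0.0189 136.2
```

```bash
python3 - <<'E'
from h import *
s=r.sense(); print(s['time'],s['ee_pos'],s['ee_rot'])
f=grab('wrist','w1b.png'); print(proj(f,(.488,.2045,.123)),atz(f,316.5,196,.123),f['cx'],f['cy'],f['fx'],f['fy'],f['view'])
a=cv2.imread('pics/w1.png').astype(int);b=cv2.imread('pics/w1b.png').astype(int);print(abs(a-b).mean())
print(r.sense()['time'])
E
```

```text
1.4 [0.48942625 0.20290439 0.20918087] [-3.13927627e+00  9.78233129e-04 -3.04158381e+00]
[319.38853739 195.16757854] [0.48899052 0.20212671 0.123     ] 316.8465232377188 197.83303924980677 307.06264576119133 307.06264576119133 [[-0.09991153  0.99499335 -0.00243265 -0.15225513]
 [-0.9430203  -0.09547199 -0.31874412  0.52119356]
 [-0.31738053 -0.02955217  0.94783768 -0.21717617]
 [ 0.          0.          0.          1.        ]]
6.129256510416667
1.45
```

```bash
python3 - <<'E'
from h import *
f=grab('wrist','w1c.png'); s=r.sense(); print(s['ee_pos'],s['joint_velocities'].round(3))
t=cv2.imread('pics/w1.png')[160:225,292:342]; b=cv2.imread('pics/w1c.png')
m=cv2.matchTemplate(b,t,cv2.TM_CCOEFF_NORMED);_,v,_,l=cv2.minMaxLoc(m);print(v,l)
dx=np.array(l)-(292,160)
P=np.array([atz(f,282+(x+.5)/8-.5+dx[0],155+(y+.5)/8-.5+dx[1],.123) for x,y in[(290,212),(398,330),(268,442),(155,323)]])
print(P.mean(0).round(4))
for i in range(4):
    d=P[(i+1)%4]-P[i]; print(np.linalg.norm(d).round(4),np.degrees(np.arctan2(d[1],d[0])).round(1))
E
python3 to.py .4885 .2045 .16
```

```text
[0.48698748 0.20844419 0.20909219] [-0.029 -0.    -0.036  0.    -0.005 -0.    -0.   ]
0.9849667549133301 (290, 160)
[0.4872 0.2037 0.123 ]
0.0174 47.4
0.0189 -41.5
0.0181 -132.5
0.0189 136.4
pos [0.487  0.2084 0.2091] rot [ 1.7997e+02 -1.0000e-02 -1.7380e+02] t 1.5 off mm [-1.1 -4.1 49.1]
F [-0.4  0.4 -0.2] w 0.0602
```

move_arm(rows=[{"offset": [0, 0, 45], "twist": [0, 0, -41.2], "jaw": 60}, {"offset": [0, 0, 45], "twist": [0, 0, -41.2], "jaw": 60}, {"offset": [0, 0, 45], "twist": [0, 0, -41.2], "jaw": 60}, {"offset": [0, 0, 45], "twist": [0, 0, -41.2], "jaw": 60}, {"offset": [0, 0, 45], "twist": [0, 0, -41.2], "jaw": 60}])

```text
time: 2.0
ee_pos: [0.4858, 0.211, 0.1639]
ee_rot: [3.14, 0.0, -2.303]
wrist_force: [-0.4, -0.5, -0.5]
grip_width: 0.0599
gripper_force: 0.0
```

move_arm(rows=[{"jaw": 60}, {"jaw": 60}, {"jaw": 60}, {"jaw": 60}, {"jaw": 60}])

```text
$.rows[0]: bad value
```

```bash
python3 to.py .488 .204 .085; python3 - <<'E'
from h import *
for i in range(4):
  f=grab('wrist',f'w2_{i}.png'); print(r.sense()['ee_pos'].round(4))
  print(proj(f,(.488,.2043,.123)).round(1))
E
python3 to.py .488 .204 .085
```

```text
pos [0.4858 0.211  0.1639] rot [ 1.7994e+02  1.0000e-02 -1.3197e+02] t 2.0 off mm [ 3.8 -6.4 78.9]
F [-0.4 -0.5 -0.5] w 0.0599
[0.4859 0.211  0.164 ]
[307.8 212. ]
[0.486  0.2108 0.1641]
[307.9 211.8]
[0.4861 0.2104 0.1641]
[308.2 212.1]
[0.4863 0.21   0.1641]
[308.7 212.3]
pos [0.4863 0.21   0.1641] rot [ 1.7997e+02  2.0000e-02 -1.3252e+02] t 2.2 off mm [ 3.3 -5.4 79.1]
F [-0.9  0.4 -0.3] w 0.0598
```

```bash
python3 - <<'E'
import cv2
a=cv2.imread('pics/w2_3.png'); cv2.imwrite('pics/c3.png',cv2.resize(a[150:270,250:370],None,fx=5,fy=5,interpolation=cv2.INTER_CUBIC))
E
```

```text
(no output)
```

View pics/c3.png

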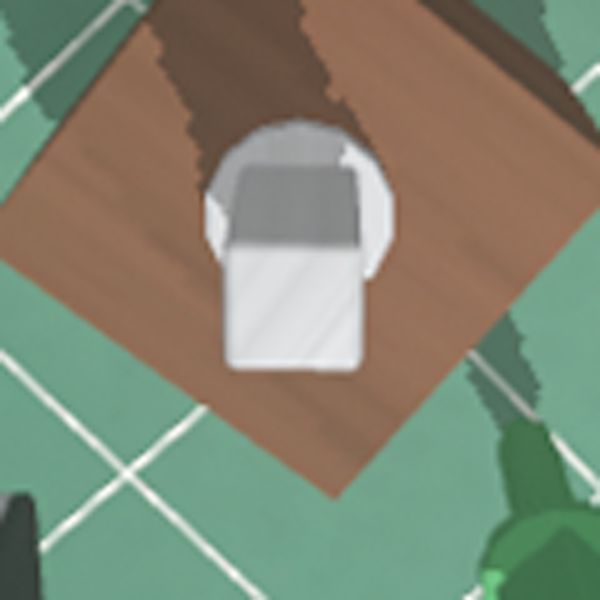

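The grip is now square with the jaws; its top centre is at (308.8,211.6), against a prediction of (308.7,212.3). Going down to it.

move_arm(rows=[{"offset": [3, -5, 10], "jaw": 60, "twist": [0, 0, 0]}, {"offset": [3, -5, 35], "jaw": 60, "twist": [0, 0, 0]}, {"offset": [3, -5, 60], "jaw": 60, "twist": [0, 0, 0]}, {"offset": [3, -5, 78], "jaw": 60, "twist": [0, 0, 0]}, {"offset": [3, -5, 78], "jaw": 60, "twist": [0, 0, 0]}])

```text
time: 2.7
ee_pos: [0.4863, 0.2017, 0.0831]
ee_rot: [3.139, -0.006, -2.314]
wrist_force: [-0.4, -0.9, -0.4]
grip_width: 0.06
gripper_force: 0.0
```

```bash
python3 to.py .488 .204 .085
```

```text
pos [0.4863 0.2017 0.0831] rot [ 179.87   -0.34 -132.56] t 2.7 off mm [-2.8  0.3 -1.9]
F [-0.4 -0.9 -0.4] w 0.06
```

move_arm(rows=[{"offset": [-2, 0, -2], "twist": [0, 0, 0], "jaw": 60}, {"offset": [-2, 0, -2], "twist": [0, 0, 0], "jaw": 15}, {"offset": [-2, 0, -2], "twist": [0, 0, 0], "jaw": 10}, {"offset": [-2, 0, -2], "twist": [0, 0, 0], "jaw": 10}, {"offset": [-2, 0, -2], "twist": [0, 0, 0], "jaw": 10}])

```text
time: 3.2
ee_pos: [0.4903, 0.205, 0.0892]
ee_rot: [-3.141, 0.002, -2.313]
wrist_force: [-1.2, 0.0, 6.2]
grip_width: 0.0185
gripper_force: 59.3
```

move_arm(rows=[{"offset": [0, 0, 0], "twist": [0, 0, 0], "jaw": 10}, {"offset": [0, 0, 0], "twist": [0, 0, 0], "jaw": 10}, {"offset": [0, 0, 0], "twist": [0, 0, 0], "jaw": 10}, {"offset": [0, 0, 0], "twist": [0, 0, 0], "jaw": 10}, {"offset": [0, 0, 0], "twist": [0, 0, 0], "jaw": 10}])

```text
time: 3.7
ee_pos: [0.4903, 0.205, 0.0892]
ee_rot: [-3.141, 0.002, -2.313]
wrist_force: [-0.6, 0.2, 7.0]
grip_width: 0.0181
gripper_force: 59.4
```

```bash
python3 to.py .488 .204 .085
```

```text
pos [0.4903 0.205  0.0892] rot [-1.7998e+02  9.0000e-02 -1.3250e+02] t 3.7 off mm [2.3 1.1 4.2]
F [-0.6  0.2  7. ] w 0.0181
```

move_arm(rows=[{"offset": [0, 0, -20], "twist": [0, 0, 0], "jaw": 10}, {"offset": [0, 0, -50], "twist": [0, 0, 0], "jaw": 10}, {"offset": [0, 0, -90], "twist": [0, 0, 0], "jaw": 10}, {"offset": [0, 0, -100], "twist": [0, 0, 0], "jaw": 10}, {"offset": [0, 0, -100], "twist": [0, 0, 0], "jaw": 10}])

```text
time: 4.2
ee_pos: [0.4906, 0.2047, 0.1893]
ee_rot: [-3.14, 0.003, -2.313]
wrist_force: [-0.4, -0.6, -2.7]
grip_width: 0.0184
gripper_force: 59.4
```

```bash
python3 to.py .4892 -.1156 .19
```

```text
pos [0.4906 0.2047 0.1893] rot [-1.7993e+02  1.7000e-01 -1.3252e+02] t 4.2 off mm [ 237.  -215.4   -1.1]
F [-0.4 -0.6 -2.7] w 0.0184
```

move_arm(rows=[{"offset": [24, -22, 0], "twist": [0, 0, 0], "jaw": 10}, {"offset": [48, -44, 0], "twist": [0, 0, 0], "jaw": 10}, {"offset": [72, -66, 0], "twist": [0, 0, 0], "jaw": 10}, {"offset": [98, -88, 0], "twist": [0, 0, 0], "jaw": 10}, {"offset": [122, -110, 0], "twist": [0, 0, 0], "jaw": 10}])

```text
time: 4.7
ee_pos: [0.4865, 0.0384, 0.1856]
ee_rot: [3.139, -0.004, -2.313]
wrist_force: [0.6, -0.1, -3.2]
grip_width: 0.0182
gripper_force: 59.3
```

move_arm(rows=[{"offset": [24, -22, 0], "twist": [0, 0, 0], "jaw": 10}, {"offset": [48, -44, 0], "twist": [0, 0, 0], "jaw": 10}, {"offset": [72, -66, 0], "twist": [0, 0, 0], "jaw": 10}, {"offset": [95, -86, 0], "twist": [0, 0, 0], "jaw": 10}, {"offset": [117, -106, 0], "twist": [0, 0, 0], "jaw": 10}])

```text
time: 5.2
ee_pos: [0.4856, -0.1189, 0.1856]
ee_rot: [3.138, -0.003, -2.313]
wrist_force: [0.2, 0.6, -2.7]
grip_width: 0.0181
gripper_force: 59.3
```

move_arm(rows=[{"offset": [0, 0, 0], "twist": [0, 0, 0], "jaw": 10}, {"offset": [0, 0, 0], "twist": [0, 0, 0], "jaw": 10}, {"offset": [0, 0, 0], "twist": [0, 0, 0], "jaw": 10}, {"offset": [0, 0, 0], "twist": [0, 0, 0], "jaw": 10}, {"offset": [0, 0, 0], "twist": [0, 0, 0], "jaw": 10}])

```text
time: 5.7
ee_pos: [0.4876, -0.1166, 0.1878]
ee_rot: [3.141, -0.0, -2.311]
wrist_force: [0.0, 0.0, -2.2]
grip_width: 0.0187
gripper_force: 59.3
```

```bash
python3 to.py .4892 -.1156 .17; python3 - <<'E'
from h import *
def C(n,c,w=100,h=75): 
    i=cv2.imread('pics/'+n); x,y=int(c[0]-w/2),int(c[1]-h/2); print(n,x,y); return cv2.resize(i[y:y+h,x:x+w],(400,300),interpolation=cv2.INTER_CUBIC)
o=[]
for n in('scene','side','wrist'):
    f=grab(n,n+'3.png'); q=proj(f,(.489,-.1156,.1)); print(n,q.round(1)); o.append(C(n+'3.png',q,160,120) if n=='wrist' else C(n+'3.png',q))
o.append(0*o[0]); cv2.imwrite('pics/c4.png',np.vstack([np.hstack(o[:2]),np.hstack(o[2:])]))
E
```

```text
pos [ 0.4876 -0.1166  0.1878] rot [ 179.96   -0.   -132.4 ] t 5.7 off mm [-1.8 -0.5 17.8]
F [ 0.   0.  -2.2] w 0.0187
scene [325.2 171.2]
scene3.png 275 133
side [293.9 233.8]
side3.png 243 196
wrist [316.6 198.1]
wrist3.png 236 138
```

View pics/c4.png

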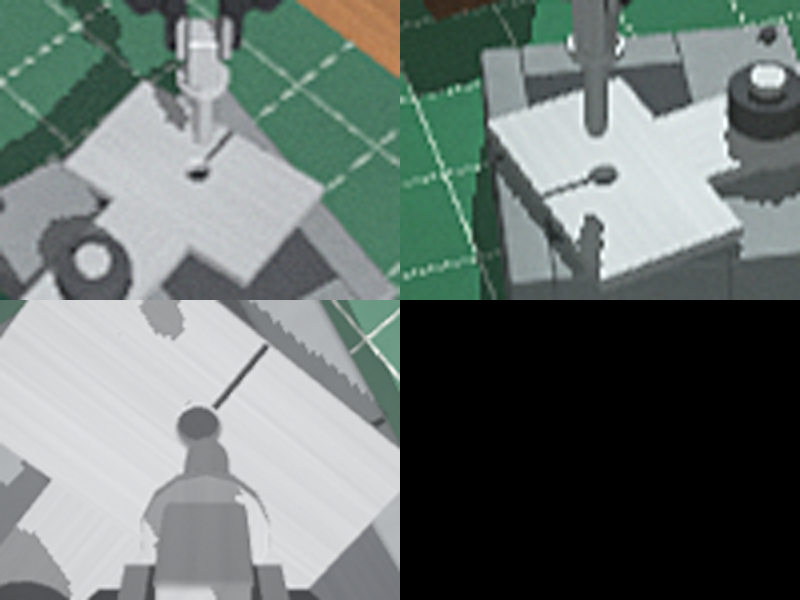

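```bash
python3 - <<'E'
from h import *
sc=r.sense; w=grab('wrist');s=grab('scene');d=grab('side'); S=r.sense();M=R.from_euler('xyz',S['ee_rot']).as_matrix()
print(S['ee_pos'].round(4))
print('hole w',atz(w,315.4,188,.081).round(4),'s',atz(s,324.5,176,.081).round(4),'d',atz(d,293.75,239.75,.081).round(4))
for zt in(.110,.1136,.117):
  print(zt,'tip w',atz(w,236+207*.4,138+155*.4,zt).round(4),'s',atz(s,325.75,167,zt).round(4),'d',atz(d,291.75,228.5,zt).round(4))
pin=S['ee_pos']+M@[.0023,0,0]; pin[2]=.1136
print('pin by hand',pin.round(4)); print('tool x,y',M[:,0].round(3),M[:,1].round(3))
for f in(w,s,d): print(proj(f,pin).round(1))
E
```

```text
[ 0.4877 -0.1175  0.1882]
hole w [ 0.4875 -0.119   0.081 ] s [ 0.4917 -0.1151  0.081 ] d [ 0.4886 -0.1149  0.081 ]
0.11 tip w [ 0.4865 -0.1158  0.11  ] s [ 0.4837 -0.119   0.11  ] d [ 0.4866 -0.1073  0.11  ]
0.1136 tip w [ 0.4857 -0.1167  0.1136] s [ 0.4856 -0.1172  0.1136] d [ 0.4854 -0.1112  0.1136]
0.117 tip w [ 0.4849 -0.1176  0.117 ] s [ 0.4873 -0.1155  0.117 ] d [ 0.4842 -0.115   0.117 ]
pin by hand [ 0.4861 -0.1192  0.1136]
tool x,y [-0.676 -0.737 -0.   ] [-0.737  0.676 -0.   ]
[316.3 198.2]
[325.1 166.7]
[293.2 230.6]
```

move_arm(rows=[{"offset": [-1, -3, 5], "twist": [0, 0, 0], "jaw": 10}, {"offset": [-1, -3, 15], "twist": [0, 0, 0], "jaw": 10}, {"offset": [-1, -3, 24], "twist": [0, 0, 0], "jaw": 10}, {"offset": [-1, -3, 26], "twist": [0, 0, 0], "jaw": 10}, {"offset": [-1, -3, 26], "twist": [0, 0, 0], "jaw": 10}])

```text
time: 6.5
ee_pos: [0.49, -0.1189, 0.1612]
ee_rot: [3.14, -0.001, -2.313]
wrist_force: [-1.0, -0.7, -2.8]
grip_width: 0.0186
gripper_force: 59.3
```

```bash
python3 to.py .4892 -.1156 .17; python3 - <<'E'
from h import *
def C(n,c,w=100,h=75): 
    i=cv2.imread('pics/'+n); x,y=int(c[0]-w/2),int(c[1]-h/2); print(n,x,y); return cv2.resize(i[y:y+h,x:x+w],(400,300),interpolation=cv2.INTER_CUBIC)
o=[]
for n in('scene','side','wrist'):
    f=grab(n,n+'4.png'); q=proj(f,(.489,-.1156,.081)); print(n,q.round(1)); o.append(C(n+'4.png',q,80,60))
o.append(0*o[0]); cv2.imwrite('pics/c5.png',np.vstack([np.hstack(o[:2]),np.hstack(o[2:])]))
E
```

```text
pos [ 0.49   -0.1189  0.1612] rot [ 1.7991e+02 -6.0000e-02 -1.3251e+02] t 6.5 off mm [-1.9  2.8 -8.8]
F [-1.  -0.7 -2.8] w 0.0186
scene [325.1 175.3]
scene4.png 285 145
side [294.  239.9]
side4.png 254 209
wrist [320.8 200.2]
wrist4.png 280 170
```

View pics/c5.png

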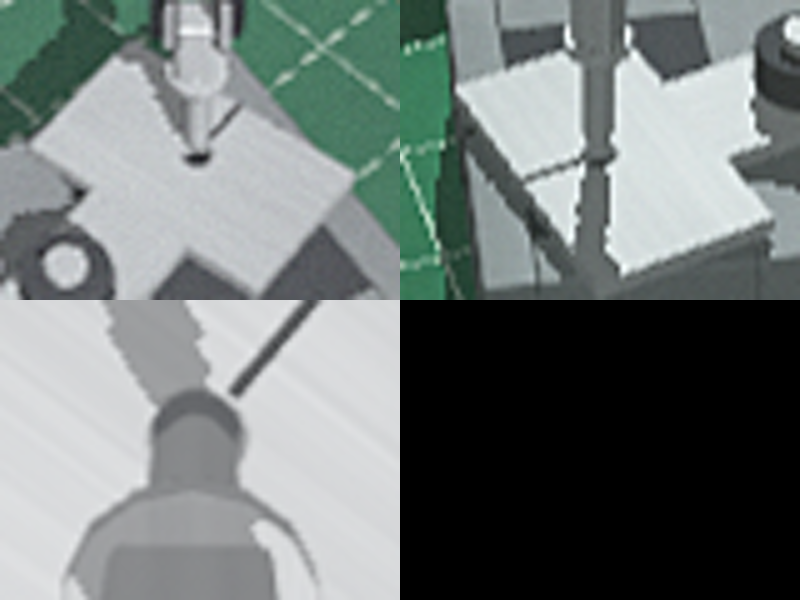

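The tip stands over the hole in all three views (wrist tip x 195 against hole x 197; side 598 against 601). I'll lower it, watching the force.

move_arm(rows=[{"offset": [0, 0, 3], "twist": [0, 0, 0], "jaw": 10}, {"offset": [0, 0, 6], "twist": [0, 0, 0], "jaw": 10}, {"offset": [0, 0, 9], "twist": [0, 0, 0], "jaw": 10}, {"offset": [0, 0, 11], "twist": [0, 0, 0], "jaw": 10}, {"offset": [0, 0, 12], "twist": [0, 0, 0], "jaw": 10}])

```text
time: 7.15
ee_pos: [0.4904, -0.1189, 0.1498]
ee_rot: [3.141, -0.0, -2.313]
wrist_force: [-0.4, 0.3, -1.9]
grip_width: 0.0183
gripper_force: 59.3
```

move_arm(rows=[{"offset": [0, 0, 0], "twist": [0, 0, 0], "jaw": 10}, {"offset": [0, 0, 0], "twist": [0, 0, 0], "jaw": 10}, {"offset": [0, 0, 2], "twist": [0, 0, 0], "jaw": 10}, {"offset": [0, 0, 4], "twist": [0, 0, 0], "jaw": 10}, {"offset": [0, 0, 4], "twist": [0, 0, 0], "jaw": 10}])

```text
time: 7.65
ee_pos: [0.4905, -0.1188, 0.1458]
ee_rot: [3.141, 0.0, -2.313]
wrist_force: [0.0, -0.4, -2.5]
grip_width: 0.0182
gripper_force: 59.3
```

move_arm(rows=[{"offset": [0, 0, 1], "twist": [0, 0, 0], "jaw": 10}, {"offset": [0, 0, 2], "twist": [0, 0, 0], "jaw": 10}, {"offset": [0, 0, 2], "twist": [0, 0, 0], "jaw": 10}])

```text
time: 7.95
ee_pos: [0.4905, -0.1189, 0.144]
ee_rot: [3.141, 0.0, -2.313]
wrist_force: [-0.3, 0.2, -2.9]
grip_width: 0.0182
gripper_force: 59.3
```

move_arm(rows=[{"offset": [0, 0, 1], "twist": [0, 0, 0], "jaw": 10}, {"offset": [0, 0, 2], "twist": [0, 0, 0], "jaw": 10}, {"offset": [0, 0, 2], "twist": [0, 0, 0], "jaw": 10}])

```text
time: 8.25
ee_pos: [0.4905, -0.1189, 0.142]
ee_rot: [3.141, 0.0, -2.313]
wrist_force: [0.5, 1.5, -2.9]
grip_width: 0.0182
gripper_force: 59.4
```

move_arm(rows=[{"offset": [0, 0, 1], "twist": [0, 0, 0], "jaw": 10}, {"offset": [0, 0, 1], "twist": [0, 0, 0], "jaw": 10}, {"offset": [0, 0, 1], "twist": [0, 0, 0], "jaw": 10}])

```text
time: 8.55
ee_pos: [0.4906, -0.1189, 0.1411]
ee_rot: [-3.142, 0.0, -2.313]
wrist_force: [-1.1, 1.3, -1.0]
grip_width: 0.0184
gripper_force: 59.5
```

move_arm(rows=[{"offset": [0, 0, 1], "twist": [0, 0, 0], "jaw": 10}, {"offset": [0, 0, 1], "twist": [0, 0, 0], "jaw": 10}, {"offset": [0, 0, 1], "twist": [0, 0, 0], "jaw": 10}])

```text
time: 8.85
ee_pos: [0.491, -0.119, 0.141]
ee_rot: [-3.141, 0.001, -2.313]
wrist_force: [-0.6, 0.5, 5.5]
grip_width: 0.0185
gripper_force: 60.2
```

```bash
cat > arc.py <<'E'
from h import *
S=r.sense();M=R.from_euler('xyz',[np.pi,0,-2.313]).as_matrix()
a0=np.radians(8.)
for dq in np.arange(2,28.1,2):
    a=a0-np.radians(dq); d=-.11*np.array([np.cos(a)-np.cos(a0),np.sin(a)-np.sin(a0),0])
    print(dq,'q=%.3f'%(np.radians(20-dq)),(d*1000).round(1)[:2],(M.T@d*1000).round(1)[:2],(np.array([.4908,-.119,0])+d).round(4)[:2])
E
python3 arc.py
```

```text
2.0 q=0.314 [-0.5  3.8] [-2.5  2.9] [ 0.4903 -0.1152]
4.0 q=0.279 [-0.8  7.6] [-5.1  5.8] [ 0.49   -0.1114]
6.0 q=0.244 [-1.  11.5] [-7.8  8.5] [ 0.4898 -0.1075]
8.0 q=0.209 [-1.1 15.3] [-10.6  11.1] [ 0.4897 -0.1037]
10.0 q=0.175 [-1.  19.1] [-13.4  13.7] [ 0.4898 -0.0999]
12.0 q=0.140 [-0.8 23. ] [-16.4  16.1] [ 0.49  -0.096]
14.0 q=0.105 [-0.5 26.8] [-19.4  18.5] [ 0.4903 -0.0922]
16.0 q=0.070 [-0.  30.6] [-22.6  20.7] [ 0.4908 -0.0884]
18.0 q=0.035 [ 0.6 34.4] [-25.8  22.8] [ 0.4914 -0.0846]
20.0 q=0.000 [ 1.3 38.2] [-29.   24.8] [ 0.4921 -0.0808]
22.0 q=-0.035 [ 2.2 41.9] [-32.4  26.7] [ 0.493  -0.0771]
24.0 q=-0.070 [ 3.2 45.6] [-35.8  28.5] [ 0.494  -0.0734]
26.0 q=-0.105 [ 4.3 49.3] [-39.2  30.1] [ 0.4951 -0.0697]
28.0 q=-0.140 [ 5.6 52.9] [-42.8  31.7] [ 0.4964 -0.0661]
```

move_arm(rows=[{"offset": [-2.5, 2.9, -2], "twist": [0, 0, 0], "jaw": 10}, {"offset": [-5.1, 5.8, -2], "twist": [0, 0, 0], "jaw": 10}, {"offset": [-7.8, 8.5, -2], "twist": [0, 0, 0], "jaw": 10}, {"offset": [-10.6, 11.1, -2], "twist": [0, 0, 0], "jaw": 10}, {"offset": [-10.6, 11.1, -2], "twist": [0, 0, 0], "jaw": 10}])

```text
time: 9.35
ee_pos: [0.4893, -0.1027, 0.1418]
ee_rot: [3.141, 0.0, -2.312]
wrist_force: [-0.1, -0.2, -2.8]
grip_width: 0.0183
gripper_force: 59.4
```

move_arm(rows=[{"offset": [-2.8, 2.6, 0], "twist": [0, 0, 0], "jaw": 10}, {"offset": [-2.8, 2.6, 1], "twist": [0, 0, 0], "jaw": 10}, {"offset": [-2.8, 2.6, 1], "twist": [0, 0, 0], "jaw": 10}])

```text
time: 9.65
ee_pos: [0.4893, -0.0993, 0.1411]
ee_rot: [3.141, 0.0, -2.312]
wrist_force: [-0.4, -0.1, -0.0]
grip_width: 0.0183
gripper_force: 59.6
```

move_arm(rows=[{"offset": [-1.5, 1.2, 0.7], "twist": [0, 0, 0], "jaw": 10}, {"offset": [-3, 2.4, 0.7], "twist": [0, 0, 0], "jaw": 10}, {"offset": [-3, 2.4, 0.7], "twist": [0, 0, 0], "jaw": 10}])

```text
time: 9.95
ee_pos: [0.4901, -0.0973, 0.141]
ee_rot: [-3.14, -0.001, -2.313]
wrist_force: [-0.4, -3.9, 5.6]
grip_width: 0.0185
gripper_force: 60.3
```

move_arm(rows=[{"offset": [-1.5, 1.2, 0], "twist": [0, 0, 0], "jaw": 10}, {"offset": [-3, 2.4, 0], "twist": [0, 0, 0], "jaw": 10}, {"offset": [-3, 2.4, 0], "twist": [0, 0, 0], "jaw": 10}])

```text
time: 10.25
ee_pos: [0.4905, -0.0936, 0.141]
ee_rot: [-3.139, -0.0, -2.313]
wrist_force: [-0.2, -5.3, 5.6]
grip_width: 0.018
gripper_force: 60.3
```

move_arm(rows=[{"offset": [-1.6, 1.1, 0], "twist": [0, 0, 0], "jaw": 10}, {"offset": [-3.1, 2.2, 0], "twist": [0, 0, 0], "jaw": 10}, {"offset": [-3.1, 2.2, 0], "twist": [0, 0, 0], "jaw": 10}])

```text
time: 10.55
ee_pos: [0.491, -0.0898, 0.141]
ee_rot: [-3.139, -0.0, -2.313]
wrist_force: [-0.2, -5.2, 5.8]
grip_width: 0.0184
gripper_force: 60.3
```

move_arm(rows=[{"offset": [-1.6, 1.1, 0], "twist": [0, 0, 0], "jaw": 10}, {"offset": [-3.1, 2.2, 0], "twist": [0, 0, 0], "jaw": 10}, {"offset": [-3.1, 2.2, 0], "twist": [0, 0, 0], "jaw": 10}])

```text
time: 10.85
ee_pos: [0.4915, -0.0857, 0.1409]
ee_rot: [-3.14, -0.0, -2.313]
wrist_force: [0.7, -4.8, 4.5]
grip_width: 0.0182
gripper_force: 60.2
```

move_arm(rows=[{"offset": [-1.6, 1.0, 0], "twist": [0, 0, 0], "jaw": 10}, {"offset": [-3.2, 2.0, 0], "twist": [0, 0, 0], "jaw": 10}, {"offset": [-3.2, 2.0, 0], "twist": [0, 0, 0], "jaw": 10}])

```text
time: 11.15
ee_pos: [0.4913, -0.0795, 0.1397]
ee_rot: [3.14, 0.001, -2.312]
wrist_force: [1.6, -0.8, -2.2]
grip_width: 0.0181
gripper_force: 59.5
```

The height fell by 1.3 mm and the contact force vanished, so the tip is in the hole. Feeding down.

move_arm(rows=[{"offset": [0, 0, 1], "twist": [0, 0, 0], "jaw": 10}, {"offset": [0, 0, 2], "twist": [0, 0, 0], "jaw": 10}, {"offset": [0, 0, 3], "twist": [0, 0, 0], "jaw": 10}, {"offset": [0, 0, 3], "twist": [0, 0, 0], "jaw": 10}])

```text
time: 11.55
ee_pos: [0.491, -0.0804, 0.1368]
ee_rot: [3.14, -0.001, -2.313]
wrist_force: [0.7, -0.5, -2.4]
grip_width: 0.0183
gripper_force: 59.3
```

move_arm(rows=[{"offset": [0, 0, 2], "twist": [0, 0, 0], "jaw": 10}, {"offset": [0, 0, 4], "twist": [0, 0, 0], "jaw": 10}, {"offset": [0, 0, 5], "twist": [0, 0, 0], "jaw": 10}, {"offset": [0, 0, 5], "twist": [0, 0, 0], "jaw": 10}])

```text
time: 11.95
ee_pos: [0.4914, -0.0809, 0.1321]
ee_rot: [3.141, -0.0, -2.313]
wrist_force: [0.2, -0.5, -2.1]
grip_width: 0.0181
gripper_force: 59.4
```

move_arm(rows=[{"offset": [0, 0, 2], "twist": [0, 0, 0], "jaw": 10}, {"offset": [0, 0, 4], "twist": [0, 0, 0], "jaw": 10}, {"offset": [0, 0, 5], "twist": [0, 0, 0], "jaw": 10}, {"offset": [0, 0, 5], "twist": [0, 0, 0], "jaw": 10}])

```text
time: 12.35
ee_pos: [0.4914, -0.0809, 0.1271]
ee_rot: [3.141, -0.0, -2.313]
wrist_force: [-0.3, 0.1, -1.7]
grip_width: 0.0187
gripper_force: 59.4
```

move_arm(rows=[{"offset": [0, 0, 5], "twist": [0, 0, 0], "jaw": 10}, {"offset": [0, 0, 10], "twist": [0, 0, 0], "jaw": 10}, {"offset": [0, 0, 14], "twist": [0, 0, 0], "jaw": 10}, {"offset": [0, 0, 15], "twist": [0, 0, 0], "jaw": 10}, {"offset": [0, 0, 15], "twist": [0, 0, 0], "jaw": 10}])

```text
time: 12.85
ee_pos: [0.4915, -0.0809, 0.1121]
ee_rot: [3.141, -0.0, -2.313]
wrist_force: [-0.3, 0.4, -2.1]
grip_width: 0.0185
gripper_force: 59.4
```

move_arm(rows=[{"offset": [0, 0, 5], "twist": [0, 0, 0], "jaw": 10}, {"offset": [0, 0, 10], "twist": [0, 0, 0], "jaw": 10}, {"offset": [0, 0, 14], "twist": [0, 0, 0], "jaw": 10}, {"offset": [0, 0, 15], "twist": [0, 0, 0], "jaw": 10}, {"offset": [0, 0, 15], "twist": [0, 0, 0], "jaw": 10}])

```text
time: 13.35
ee_pos: [0.4915, -0.0809, 0.0971]
ee_rot: [3.141, -0.0, -2.313]
wrist_force: [0.9, 0.0, -2.5]
grip_width: 0.0186
gripper_force: 59.4
```

move_arm(rows=[{"offset": [0, 0, 1], "twist": [0, 0, 0], "jaw": 10}, {"offset": [0, 0, 2], "twist": [0, 0, 0], "jaw": 10}, {"offset": [0, 0, 2], "twist": [0, 0, 0], "jaw": 10}])

```text
time: 13.65
ee_pos: [0.4916, -0.0809, 0.0954]
ee_rot: [3.142, 0.0, -2.313]
wrist_force: [-0.1, -0.6, -2.3]
grip_width: 0.0182
gripper_force: 59.4
```

move_arm(rows=[{"offset": [0, 0, 1], "twist": [0, 0, 0], "jaw": 10}, {"offset": [0, 0, 2], "twist": [0, 0, 0], "jaw": 10}, {"offset": [0, 0, 2], "twist": [0, 0, 0], "jaw": 10}])

```text
time: 13.95
ee_pos: [0.4918, -0.0808, 0.0951]
ee_rot: [3.141, 0.0, -2.313]
wrist_force: [-4.2, 2.1, 11.6]
grip_width: 0.0184
gripper_force: 61.1
```

The collar has seated: a firm stop at TCP z 0.095, which puts the tip at 0.021. Opening and retracting.

move_arm(rows=[{"offset": [0, 0, 0], "twist": [0, 0, 0], "jaw": 45}, {"offset": [0, 0, 0], "twist": [0, 0, 0], "jaw": 45}, {"offset": [0, 0, 0], "twist": [0, 0, 0], "jaw": 45}, {"offset": [0, 0, 0], "twist": [0, 0, 0], "jaw": 45}, {"offset": [0, 0, -10], "twist": [0, 0, 0], "jaw": 45}])

```text
time: 14.45
ee_pos: [0.4905, -0.0808, 0.1025]
ee_rot: [3.139, -0.002, -2.313]
wrist_force: [-0.5, -0.4, -0.4]
grip_width: 0.0449
gripper_force: 0.0
```

move_arm(rows=[{"offset": [0, 0, -25], "twist": [0, 0, 0], "jaw": 45}, {"offset": [0, 0, -50], "twist": [0, 0, 0], "jaw": 45}, {"offset": [0, 0, -80], "twist": [0, 0, 0], "jaw": 45}, {"offset": [0, 0, -110], "twist": [0, 0, 0], "jaw": 45}, {"offset": [0, 0, -110], "twist": [0, 0, 0], "jaw": 45}])

```text
time: 14.95
ee_pos: [0.4946, -0.0813, 0.2182]
ee_rot: [-3.134, 0.006, -2.313]
wrist_force: [0.7, 0.6, -0.0]
grip_width: 0.0451
gripper_force: 0.0
```

```bash
python3 to.py .4892 -.08 .2; python3 - <<'E'
from h import *
def C(n,c,w=120,h=90): 
    i=cv2.imread('pics/'+n); x,y=int(c[0]-w/2),int(c[1]-h/2); return cv2.resize(i[y:y+h,x:x+w],(400,300),interpolation=cv2.INTER_CUBIC)
o=[]
for n in('side','wrist'):
    f=grab(n,n+'5.png'); o.append(C(n+'5.png',proj(f,(.49,-.08,.1))))
cv2.imwrite('pics/c6.png',np.hstack(o))
E
```

```text
pos [ 0.4946 -0.0813  0.2182] rot [-179.58    0.35 -132.52] t 14.95 off mm [ 2.8  5.  18.2]
F [ 0.7  0.6 -0. ] w 0.0451
```

View pics/c6.png

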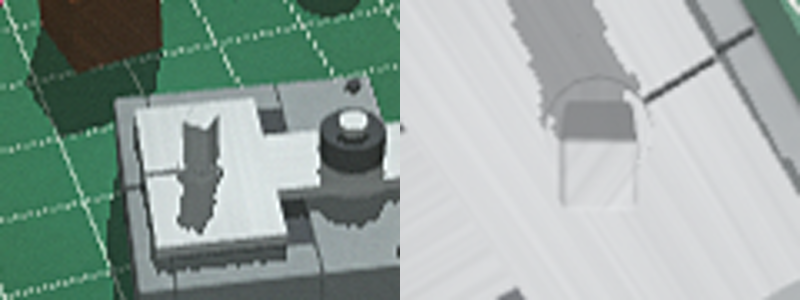

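The pin stands upright with its collar flat on the arm (wrist crop at 600,150), the index lines nearly meet, and the gripper is clear. Handing in.

```bash
python3 -c "
from cell import r
print(r.close_job())"
```

```text
the job is handed in; nothing more can be done
None
```

The pin is through the arm's hole and the plate's hole, with its collar flat on the arm. The gripper is open and clear, and I handed the job in at about 15 s (no verdict was returned).

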